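# Clamp a sensor housing in a cam fixture

### The arm

A 6-joint arm with a two-finger parallel gripper is mounted at the origin on the work surface. World frame = base frame: x ahead of the robot, y to its left, z up, the work surface at z = 0. Lengths are in m, angles in rad, forces in N, time in s.
With the tool pointing down it reaches from about 0.25 to 0.725 m from the base axis. Payload 4 kg.
Tool frame: the origin (TCP) lies at the very end of the fingers, on their centre line; the grasp point (between the pads) lies 19 mm behind it; x points along the fingers, z is the direction in which the jaws open and shut, and the axes are right-handed (so a half turn about x gives the same grasp; the last joint's range is limited). The gripper opens to 85 mm and grips with 20 to 120 N. Pads are 22 mm wide; open, the fingers measure 114 mm over their backs; the gripper's body (76 mm by 85 mm) begins 54 mm behind the grasp point. The pads swing forward as they close: fully open they stand 13 mm farther back than shut.
Start: joints at [-1.331, 0.241, 0.005, 1.335, 0, 1.571], TCP at [0.119, -0.486, 0.231] pointing down, gripper open.
Joint ranges: [-2.72, 2.72], [-1.05, 1.87], [-1.09, 1.28], [-1.99, 2.15], [-1.42, 1.44], [-3.14, 3.14]. Speed limits (rad/s): [2.79, 2.79, 3.14, 3.14, 3.14, 3.14].

### API

Orientations are given as a unit quaternion [x, y, z, w].
In Python, from workcell import bot gives the robot as it stands.
- The arm moves only by the tool step_arm, never from a script. Its argument "series" is a list of rows, each an object of numbers: "x", "y", "z": the shift along the world's x, y, z in cm; "twist": the turn about the world's z in degrees; "jaw": the finger opening in cm, from 0 to 8.54. In form: [{"x": .., "y": .., "z": .., "twist": .., "jaw": ..}, ...]. A call has 1 to 10 rows; each row is the pose to reach, as a shift and turn from the pose measured when the call began; what a row does not reach only later rows make up. A row lasts 1/12 s, in which the tool goes at most 41.7 mm and 7.16 degrees, less where a joint would pass 70% of its speed; a pose out of reach is approached as far as the arm can. A call with a gripper value outside its range is refused whole. The fingers move at their own pace and stop on an object; the grip force is fixed at half the most. Time passes only in rows, so rows that repeat a pose let the fingers close. It gives the time, the measured TCP pose, the force and the opening at its end, in the units of the state.
- bot.get_obs(): the state, without advancing time (a new reading comes with each control period).
- bot.camera(name): name is "scene" or "top" or "wrist"; returns (picture, depth): 480x640x3 uint8, red, green, blue; 480x640 float32, m along the optical axis (not along the pixel's ray), 0 where there is no reading.
- bot.camera_info(name): a dict with "camera_matrix" (3x3 intrinsics, pixels), "R" (3x3) and "t" (3): a world point X has camera coordinates R X + t; the wrist camera has in their place "mount" (4x4, takes a point from camera to tool coordinates, whose origin is the TCP and whose axes are the tool frame's). Camera axes: x right, y down, z forward; pixel columns grow to the right and rows downward; lengths in m; the calibration is good to about 2 mm. A picture is of the moment at which its call begins: read the wrist's pose just before it. camera_info takes no time and is no camera call.
- bot.job_done(): hands the job in, once; it reports no verdict.
The state is a dict: "clock": time; "joint_pos": joint angles; "joint_vel": joint speeds; "tau": joint torques, N m; "eef_pos": TCP position; "tool_rot": TCP orientation; "ft_force": force on the tool from outside, world axes, zero at the start; "ft_torque": the same for the moment, N m; "grip_width": finger opening in m.
Only numpy, scipy, OpenCV 4.12 (cv2) and the standard library are available. Lean on these libraries where they do the work, as an engineer would, in place of code of your own. Each camera call takes 0.05 s, during which the arm holds its last target.

### The job

Clamp the sensor housing in its fixture. First, with the cam lever still up, turn the spoked nut by pushing its spokes round until the two pads just touch both sides of the housing without squeezing it; then flip the cam lever all the way down so that the housing is held firmly, and leave the lever down. Leave the other things on the bench where they are.

Things in the scene. Friction and masses are not known exactly. Their poses are not given: they have to be found in the camera images.
- fixture: Aluminium clamping fixture, fixed to the bench: a base plate 130 (x) x 290 (y) x 12 mm, with a 60 x 30 x 100 mm post standing on it near its -y end (post top 112 mm above the bench). The origin is on the bench surface; +y runs along the clamp axis from the spoked nut to the cam lever, +x is the far side from the robot (the fixture may be yawed), z up. Pads, screw and nut lie on one level clamp axis along y, 85 mm above the bench at fixture x = 0.
- nut_axis (a point): Centre of the spoked nut's hub: on the clamp axis, outside the post at the fixture's -y end. The hub is 40 mm across and 30 mm long; four bar spokes, 11 mm thick, stand 90 degrees apart in the upright plane through this point, and end in 16 mm black balls, 70 mm from the axis at their outermost. The plane is 25 mm clear of the post's face.
- nut (a joint): Rotation of the spoked nut, rad, 0 to 8. At 0 one spoke points straight up (so at every multiple of pi/2). It grows as the top of the nut moves toward the fixture's +x; this drives the stop screw toward the housing, 24 mm per turn (3.82 mm per rad). It stays where it is left; turning takes about 0.2 N m (some 4 N at the end of a spoke). The spokes and balls are polished and slippery. To turn it a long way, push a spoke at the top over, lift, go back and push the next one.
- stop_screw: Steel screw that ends in a flat round pad 40 mm across. Origin at the centre of the pad's flat face that meets the housing; moves along the fixture's y as the nut turns.
- clamp_pad: Flat round steel pad 40 mm across on the cam unit, opposite the screw. Origin at the centre of its face that meets the housing. It sits on a 3 N/mm spring in front of the cam plunger: flipping the lever from 0 to 1.6 advances it 7 mm, evenly over the swing, so if the pads just touched the housing beforehand it ends clamped with about 20 N. How far this unit stands from the screw differs from start to start.
- housing: The sensor housing: a loose aluminium block 80 (x) x 100 (y) x 110 mm high, 0.7 kg, with a round black bore in its front and back. It stands on the base plate between the pads; its 100 mm runs along the clamp axis. Origin at the centre of its underside. At first there is a gap of a few mm on either side; the screw simply slides it along until it meets the clamp pad. The pads just touch when their faces are 100 mm apart.
- lever_hinge (a point): Hinge axis of the cam lever (axis along the fixture's x), 100 mm above the bench, between two cheeks on top of the cam unit at the fixture's +y end.
- lever (a joint): Cam lever, 130 mm from hinge to tip: a flat steel bar 22 x 12 mm, then a black round grip 22 mm thick from 69 to 130 mm. 0 = up (open), leaning 0.1 rad from vertical toward the housing; it grows to 1.6 (stop) as the lever swings away from the housing, outward along the fixture's +y, and down until it lies nearly level (1.5 rad from vertical). It stays where it is left; needs about 0.2 to 0.35 N m (2 to 4 N at the grip).
- tray: Blue open plastic tray 120 x 170 x 50 mm, a bystander. Origin under its centre.
- plate_stack: Two aluminium plates 110 x 130 mm on four pillars, 63 mm high, a bystander. Origin under its centre.
- driver: Screwdriver lying on the bench, a bystander.
- carton: Small cardboard box 110 x 130 x 70 mm, a bystander. Origin under its centre.
Mind the look-alikes: they are no part of the job. Leave any green look-alike of the housing alone.

How it is judged:
On the way:
1. with the lever still up (below 0.5 rad), the nut is set: the pad faces are within 3 mm of just touching the housing on both sides, which is squeezed with less than 10 N (value of joint lever below 0.5 rad and distance between stop_screw and clamp_pad below 0.103 m and contact force between clamp_pad and housing below 10 N), for 0.2 s.
At the end, for the whole second after the job is handed in: The lever is down (above 1.45 rad), the housing stands upright on the base plate (within 0.08 rad and 6 mm), at rest, and is clamped between both pads with 10 to 30 N (at least 4 N at the screw) (value of joint lever above 1.45 rad and contact force between clamp_pad and housing between 10 and 30 N and contact force between stop_screw and housing above 4 N and angle between housing's own z axis and vertical below 0.08 rad and z of housing in the frame of fixture below 0.018 m and linear speed of housing below 0.02 m/s); the robot touches nothing.
It fails at once if a bystander (tray, plate stack, screwdriver or carton) is moved by more than 30 mm (distance of any of tray, plate_stack, driver, carton from where it was at the start of the episode above 0.03 m).
It also fails if it takes over 58 s, if anything falls off the work surface, if the arm or the gripper's body presses on something with over 40 N, if the wrist force passes 120 N, or if a joint passes its speed limit or range.

## Working session

There is one attempt and no reset: what is moved stays moved. The work goes in short steps, Python scripts to look and compute and a tool call to move; the robot and the scene stay as the last step left them, time stands still between calls to the robot, and variables do not carry over. Pictures are saved under pics/ and viewed, and the job is handed in when it is done.

Besides the shell and the picture viewer there is one more tool, called after "Call:" by a JSON object that holds its "name" and its "arguments". step_arm: Moves the arm, as the interface text tells. Its arguments: {"type":"object","properties":{"series":{"type":"array","items":{"type":"object","properties":{"x":{"type":"number"},"y":{"type":"number"},"z":{"type":"number"},"twist":{"type":"number"},"jaw":{"type":"number"}}}}},"required":["series"]}

```bash
mkdir -p pics; ls; python3 - <<'E'
from workcell import bot
import cv2,numpy as np
print(bot.get_obs())
for n in ["scene","top"]:
    p,d=bot.camera(n); cv2.imwrite(f"pics/{n}0.png",p[:,:,::-1]); np.savez(f"{n}0.npz",p=p,d=d)
    print(n,bot.camera_info(n))
E
```

```text
pics
{'clock': 0.0, 'joint_pos': array([-1.33100319e+00,  2.41425280e-01,  3.72916521e-03,  1.33519698e+00,
        1.95687592e-05,  1.57083194e+00]), 'joint_vel': array([-0.00098486,  0.0005147 , -0.00092364, -0.00051016,  0.00093598,
       -0.00062242]), 'tau': array([-2.71846882e-03, -3.72317147e+01,  2.52408814e+01,  1.69379910e-02,
       -1.23880709e-04,  7.19329023e-06]), 'eef_pos': array([ 0.11860724, -0.48508122,  0.2304087 ]), 'tool_rot': array([ 0.43707858,  0.55678604, -0.43615226,  0.55562832]), 'ft_force': array([ 0.75670442, -0.43512397,  0.47632986]), 'ft_torque': array([0.01203648, 0.02590878, 0.00201877]), 'grip_width': 0.08556137899777799}
scene {'camera_matrix': array([[538.91316554,   0.        , 335.30424363],
       [  0.        , 538.91316554, 240.13687499],
       [  0.        ,   0.        ,   1.        ]]), 'R': array([[-0.11605726,  0.99319045, -0.01017048],
       [ 0.82958533,  0.09129854, -0.55086547],
       [-0.54618577, -0.07236922, -0.83453208]]), 't': array([ 0.09656812, -0.37087404,  1.78918285])}
top {'camera_matrix': array([[549.4362805 ,   0.        , 328.86022398],
       [  0.        , 549.4362805 , 240.96186738],
       [  0.        ,   0.        ,   1.        ]]), 'R': array([[ 0.00409757, -0.9999872 , -0.00296688],
       [-0.99067008, -0.0036552 , -0.13623303],
       [ 0.13622044,  0.00349742, -0.99067238]]), 't': array([-0.05927877,  0.54168466,  1.3922384 ])}
```

View pics/scene0.png

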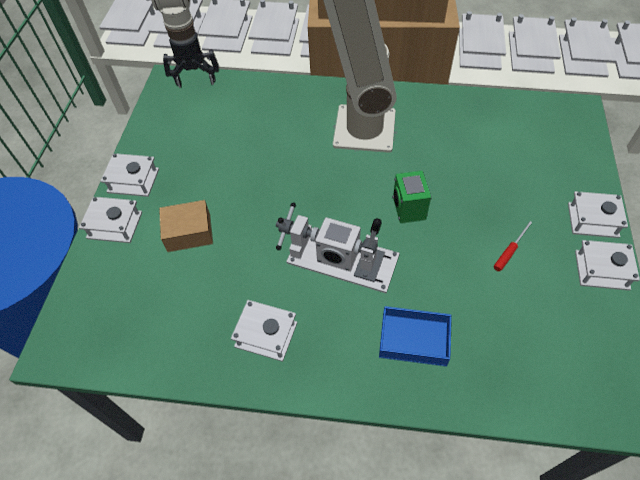

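View pics/top0.png

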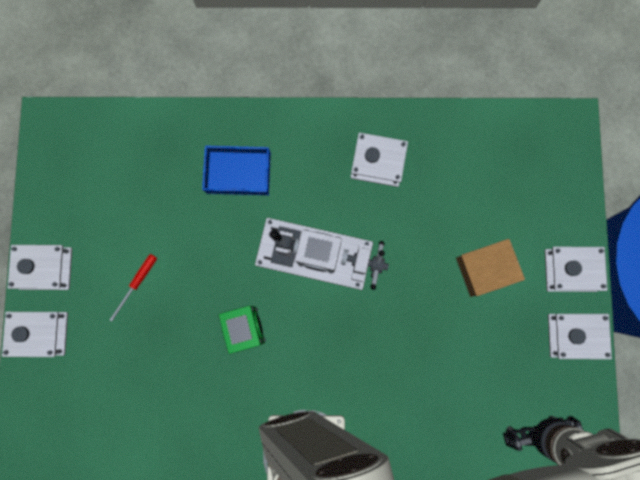

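The scene view has the fixture at about (340,245), with the nut on the left at (288,225) and the lever on the right at (375,235). The only housing look-alike is the green block at (412,196). The plate stacks have black knobs but are no part of the job. I'm choosing the grey housing in the fixture at (338,243) and will check it in close crops.

```bash
python3 - <<'E'
import cv2,numpy as np
a=np.load("scene0.npz")["p"][190:300,260:420,::-1]; cv2.imwrite("pics/c1.png",cv2.resize(a,None,fx=5,fy=5,interpolation=cv2.INTER_CUBIC))
a=np.load("top0.npz")["p"][205:300,245:400,::-1]; cv2.imwrite("pics/c2.png",cv2.resize(a,None,fx=5,fy=5,interpolation=cv2.INTER_CUBIC))
E
```

```text
(no output)
```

View pics/c1.png

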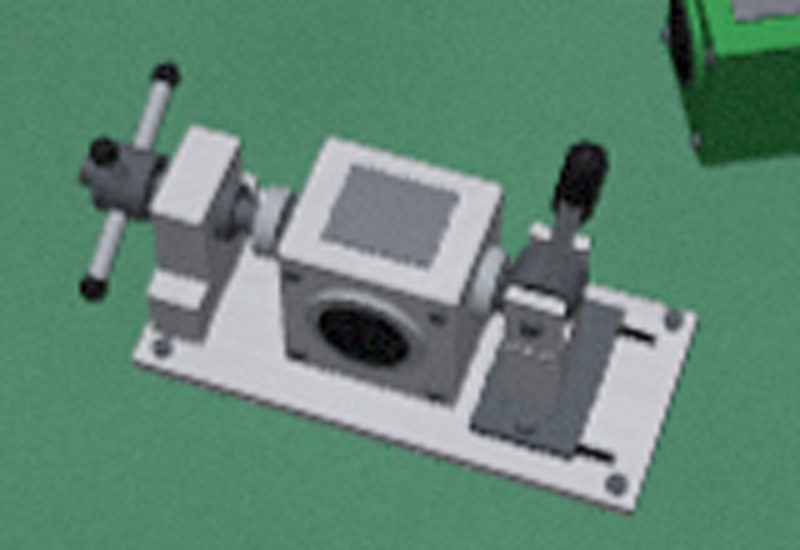

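View pics/c2.png

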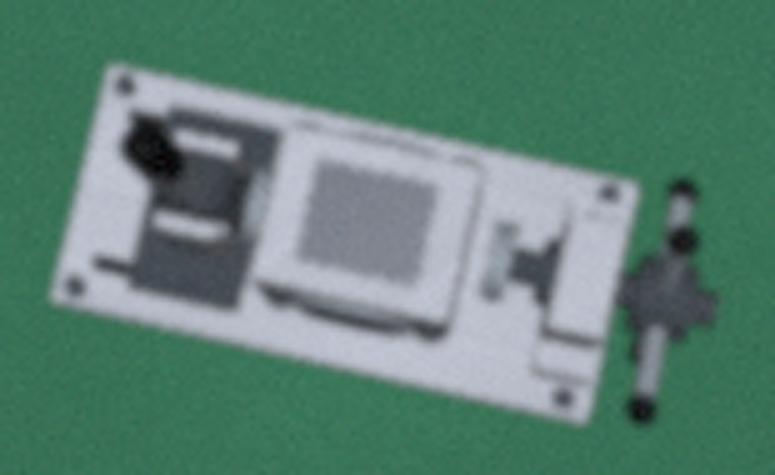

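The crops confirm it: grey housing between the pads, nut at the post end with one ball near the top, lever up at the other end. Next I'm measuring.

```bash
cat > h.py <<'E'
import numpy as np,cv2,json
from workcell import bot
def ray(n,uv):
    c=bot.camera_info(n);K,R,t=c["camera_matrix"],c["R"],c["t"]
    d=R.T@np.linalg.inv(K)@np.array([uv[0],uv[1],1.]);return -R.T@t,d
def onz(n,uv,z):
    o,d=ray(n,uv);return o+d*(z-o[2])/d[2]
def tri(u1,u2):
    o1,d1=ray("scene",u1);o2,d2=ray("top",u2)
    A=np.stack([d1,-d2],1);s=np.linalg.lstsq(A,o2-o1,rcond=None)[0]
    p,q=o1+d1*s[0],o2+d2*s[1];return (p+q)/2,np.linalg.norm(p-q)
S=lambda x,y:(x/5+260-.4,y/5+190-.4)
T=lambda x,y:(x/5+245-.4,y/5+205-.4)
E
python3 - <<'E'
from h import *
np.set_printoptions(precision=4,suppress=True)
c=[onz("top",T(*p),.012) for p in [(110,63),(640,180),(590,425),(50,300)]]
for p in c:print(p)
print("centre",np.mean(c,0),[np.linalg.norm(c[i]-c[i-1]) for i in range(4)])
v=(c[0]-c[1])+(c[3]-c[2]);print("yaw",np.degrees(np.arctan2(-v[0],v[1])))
for p in [(130,362),(632,512),(697,315)]:print("scene",onz("scene",S(*p),.012))
for nm,s,t in [("balltop",(103,152),(682,240)),("ballnear",(165,75),(641,410)),("ballfar",(93,288),(682,190)),("levertip",(585,160),(150,145)),("hub",(125,180),(660,298))]:
    print(nm,*tri(S(*s),T(*t)))
E
```

```text
[0.6086 0.109  0.012 ]
[ 0.5467 -0.1728  0.012 ]
[ 0.4173 -0.1458  0.012 ]
[0.4818 0.1382 0.012 ]
centre [ 0.5136 -0.0179  0.012 ] [np.float64(0.1301210560061444), np.float64(0.2885942295540902), np.float64(0.1322337069706881), np.float64(0.29122760944438575)]
yaw -12.591786462146194
scene [ 0.5469 -0.1718  0.012 ]
scene [0.6097 0.1104 0.012 ]
scene [0.4818 0.1384 0.012 ]
balltop [ 0.4995 -0.1825  0.1442] 0.00014488328036451435
ballnear [ 0.42   -0.1651  0.1091] 6.474219942375718e-05
ballfar [ 0.5343 -0.1898  0.0652] 0.0005712433658272519
levertip [0.5328 0.0667 0.2217] 0.002984226925474212
hub [ 0.4772 -0.1781  0.0877] 0.003063553818419211
```

```bash
python3 - <<'E'
from h import *
from scipy.spatial.transform import Rotation as Ro
np.set_printoptions(precision=4,suppress=True)
o=bot.get_obs();print(Ro.from_quat(o["tool_rot"]).as_matrix());print(bot.camera_info("wrist"))
# fixture frame values
y=np.radians(-12.6);C=np.array([.5136,-.0179])
ex=np.array([np.cos(y),np.sin(y)]);ey=np.array([-np.sin(y),np.cos(y)]);print(ex,ey)
for q in [(0,-.164),(-.05,-.164),(0,.0),(0,.1)]:print(q,C+ex*q[0]+ey*q[1])
E
```

```text
[[-0.0004  0.9714  0.2375]
 [ 0.0018  0.2375 -0.9714]
 [-1.      0.     -0.0019]]
{'camera_matrix': array([[397.687 ,   0.    , 314.0814],
       [  0.    , 397.687 , 240.0232],
       [  0.    ,   0.    ,   1.    ]]), 'mount': array([[ 0.0003, -0.3252,  0.9457, -0.1429],
       [ 0.0002, -0.9457, -0.3252,  0.0846],
       [ 1.    ,  0.0003, -0.0002, -0.0007],
       [ 0.    ,  0.    ,  0.    ,  1.    ]])}
[ 0.9759 -0.2181] [0.2181 0.9759]
(0, -0.164) [ 0.4778 -0.178 ]
(-0.05, -0.164) [ 0.429 -0.167]
(0, 0.0) [ 0.5136 -0.0179]
(0, 0.1) [0.5354 0.0797]
```

Call:
{"name": "step_arm", "arguments": {"series": [{"x": 2,"y": 3,"z": 3,"twist": -5,"jaw": 0},{"x": 5,"y": 7,"z": 5,"twist": -10,"jaw": 0},{"x": 8,"y": 11,"z": 5,"twist": -15,"jaw": 0},{"x": 11,"y": 15,"z": 5,"twist": -20,"jaw": 0},{"x": 13.5,"y": 18.5,"z": 5,"twist": -26,"jaw": 0},{"x": 16,"y": 22,"z": 5,"twist": -26,"jaw": 0},{"x": 18.5,"y": 25.5,"z": 5,"twist": -26,"jaw": 0},{"x": 21,"y": 29,"z": 5,"twist": -26,"jaw": 0},{"x": 23.5,"y": 32.5,"z": 5,"twist": -26,"jaw": 0},{"x": 26,"y": 36,"z": 5,"twist": -26,"jaw": 0}]}}

```text
clock: 0.93
eef_pos: [0.3535, -0.1589, 0.2804]
tool_rot: [0.551, 0.444, -0.55, 0.443]
ft_force: [-0.1, -1.2, -0.1]
grip_width: -0.0001
```

Call:
{"name": "step_arm", "arguments": {"series": [{"x": 2.5,"y": 3.5,"z": 0,"jaw": 0},{"x": 5,"y": 7,"z": 0,"jaw": 0},{"x": 7,"y": 10,"z": 0,"jaw": 0},{"x": 7,"y": 10,"z": 0,"jaw": 0},{"x": 7,"y": 10,"z": 0,"jaw": 0},{"x": 7,"y": 10,"z": 0,"jaw": 0}]}}

```text
$.series[0]: bad value
```

Call:
{"name": "step_arm", "arguments": {"series": [{"x": 3,"y": 4,"z": 0,"twist": 0,"jaw": 0},{"x": 6,"y": 8,"z": 0,"twist": 0,"jaw": 0},{"x": 9.8,"y": 13.5,"z": 0,"twist": 0,"jaw": 0},{"x": 9.8,"y": 13.5,"z": 0,"twist": 0,"jaw": 0},{"x": 9.8,"y": 13.5,"z": 0,"twist": 0,"jaw": 0},{"x": 9.8,"y": 13.5,"z": 0,"twist": 0,"jaw": 0}]}}

```text
clock: 1.43
eef_pos: [0.4452, -0.0635, 0.2797]
tool_rot: [0.547, 0.466, -0.531, 0.449]
ft_force: [0.1, 0.0, 0.7]
grip_width: -0.0001
```

```bash
cat >> h.py <<'E'
from scipy.spatial.transform import Rotation as Ro
np.set_printoptions(precision=4,suppress=True)
yaw=np.radians(-12.6);C=np.array([.5136,-.0179])
ex=np.array([np.cos(yaw),np.sin(yaw)]);ey=np.array([-np.sin(yaw),np.cos(yaw)])
def fx(p):
    r=np.asarray(p)[:2]-C;return np.array([r@ex,r@ey,p[2]])
def wshot(name):
    o=bot.get_obs();p,d=bot.camera("wrist");c=bot.camera_info("wrist")
    cv2.imwrite(f"pics/{name}.png",p[:,:,::-1]);np.savez(name+".npz",p=p,d=d,e=o["eef_pos"],q=o["tool_rot"],K=c["camera_matrix"],M=c["mount"])
    print(o["clock"],o["eef_pos"],fx(o["eef_pos"]),o["ft_force"])
def wz(name,uv,z):
    f=np.load(name+".npz");R=Ro.from_quat(f["q"]).as_matrix()
    o=R@f["M"][:3,3]+f["e"];d=R@f["M"][:3,:3]@np.linalg.inv(f["K"])@np.array([uv[0],uv[1],1.])
    return o+d*(z-o[2])/d[2]
E
python3 -c "
from h import *
wshot('w1')"
```

```text
1.4333 [ 0.4452 -0.0635  0.2797] [-0.0568 -0.0594  0.2797] [0.1487 0.0022 0.6772]
```

View pics/w1.png

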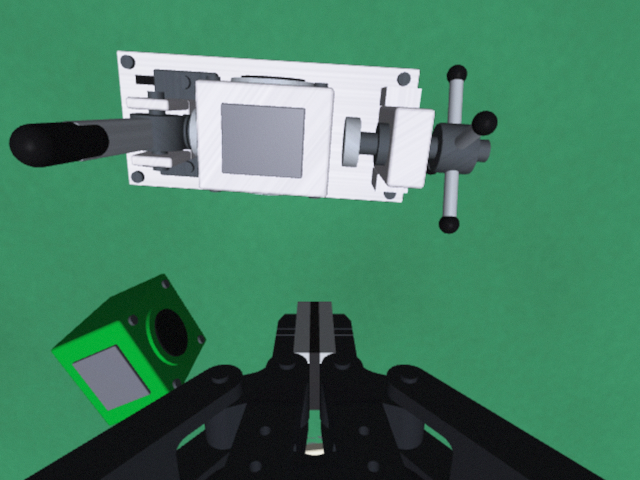

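```bash
python3 - <<'E'
from h import *
p=np.load("w1.npz")["p"][40:240,100:500,::-1];cv2.imwrite("pics/w1c.png",cv2.resize(p,None,fx=2,fy=2,interpolation=cv2.INTER_CUBIC))
p=np.load("w1.npz")["p"][70:210,140:380,::-1];cv2.imwrite("pics/w1d.png",cv2.resize(p,(800,467),interpolation=cv2.INTER_CUBIC))
E
```

```text
(no output)
```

View pics/w1d.png

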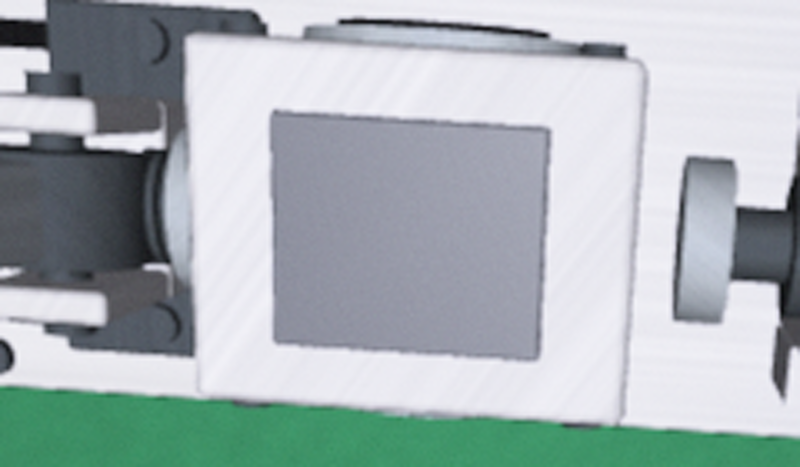

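```bash
python3 - <<'E'
from h import *
f=lambda x,y:(x/3.3333+140-.35,y/3.3333+70-.35)
for n,p,z in [("hR",(635,240),.122),("hRbot",(635,240),.122),("hL",(194,240),.122),("screwface",(680,240),.105),("screwface_c",(688,160),.085),("screwface_d",(675,318),.085)]:
    print(n,fx(wz("w1",f(*p),z)))
for p in [(117,52),(420,70),(402,203),(129,185)]:print("plate",fx(wz("w1",p,.012)))
for n,p,z in [("btop",(484,122),.14),("bfar",(457,73),.062),("bnear",(449,225),.107)]:print(n,fx(wz("w1",p,z)))
E
```

```text
hR [ 0.0007 -0.0618  0.122 ]
hRbot [ 0.0007 -0.0618  0.122 ]
hL [-0.0052  0.0364  0.122 ]
screwface [-0.0003 -0.0724  0.105 ]
screwface_c [ 0.017  -0.0737  0.085 ]
screwface_d [-0.0212 -0.0736  0.085 ]
plate [0.0616 0.1455 0.012 ]
plate [ 0.0615 -0.1429  0.012 ]
plate [-0.0675 -0.1426  0.012 ]
plate [-0.0667  0.1464  0.012 ]
btop [ 0.0213 -0.1638  0.14  ]
bfar [ 0.0568 -0.1633  0.062 ]
bnear [-0.0613 -0.1637  0.107 ]
```

Call:
{"name": "step_arm", "arguments": {"series": [{"x": 0.9,"y": 4,"z": 0.5,"twist": 0,"jaw": 0},{"x": 1.8,"y": 8,"z": 1,"twist": 0,"jaw": 0},{"x": 2.2,"y": 10.5,"z": 1,"twist": 0,"jaw": 0},{"x": 2.2,"y": 10.5,"z": 1,"twist": 0,"jaw": 0},{"x": 2.2,"y": 10.5,"z": 1,"twist": 0,"jaw": 0}]}}

```text
clock: 1.9
eef_pos: [0.4578, -0.0318, 0.2898]
tool_rot: [0.544, 0.487, -0.51, 0.455]
ft_force: [0.4, -0.6, 0.2]
grip_width: 0.0003
```

```bash
python3 - <<'E'
from h import *
wshot('w2')
p=np.load("w2.npz")["p"][20:260,180:580,::-1];cv2.imwrite("pics/w2c.png",cv2.resize(p,(800,480),interpolation=cv2.INTER_CUBIC))
E
```

```text
1.9 [ 0.4578 -0.0318  0.2898] [-0.0514 -0.0257  0.2898] [ 0.3694 -0.5972  0.1547]
```

View pics/w2c.png

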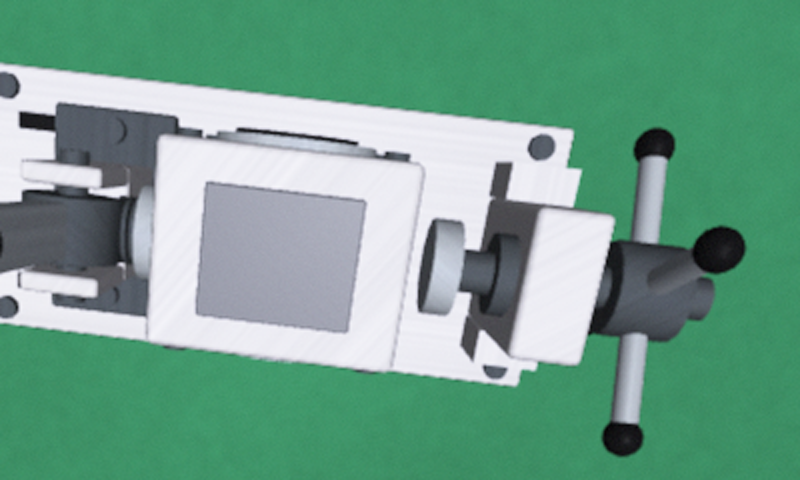

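Call:
{"name": "step_arm", "arguments": {"series": [{"x": 0,"y": 0,"z": 1,"twist": 7,"jaw": 0},{"x": 0,"y": 0,"z": 1,"twist": 14,"jaw": 0},{"x": 0,"y": 0,"z": 1,"twist": 21,"jaw": 0},{"x": 0,"y": 0,"z": 1,"twist": 28,"jaw": 0},{"x": 0,"y": 0,"z": 1,"twist": 35,"jaw": 0},{"x": 0,"y": 0,"z": 1,"twist": 42,"jaw": 0},{"x": 0,"y": 0,"z": 1,"twist": 49,"jaw": 0},{"x": 0,"y": 0,"z": 1,"twist": 56,"jaw": 0},{"x": 0,"y": 0,"z": 1,"twist": 63,"jaw": 0},{"x": 0,"y": 0,"z": 1,"twist": 70,"jaw": 0}]}}

```text
clock: 2.78
eef_pos: [0.4576, -0.0323, 0.2996]
tool_rot: [0.164, 0.712, -0.156, 0.665]
ft_force: [0.1, 0.5, 0.9]
grip_width: -0.0002
```

```bash
python3 - <<'E'
from h import *
o=bot.get_obs();M=Ro.from_quat(o["tool_rot"]).as_matrix();print(o["joint_pos"],M,fx(o["eef_pos"]))
print("jaw yaw",np.degrees(np.arctan2(M[1,2],M[0,2])))
E
```

```text
[-0.0842  0.1903  0.115   1.5586  0.0207  1.9419] [[-0.0611  0.4403  0.8958]
 [ 0.0259  0.8979 -0.4395]
 [-0.9978 -0.0036 -0.0663]] [-0.0515 -0.0263  0.2996]
jaw yaw -26.136092805209763
```

Call:
{"name": "step_arm", "arguments": {"series": [{"x": 0,"y": 0,"z": 0,"twist": 7,"jaw": 0},{"x": 0,"y": 0,"z": 0,"twist": 13.5,"jaw": 0},{"x": 0,"y": 0,"z": 0,"twist": 13.5,"jaw": 0}]}}

```text
clock: 3.03
eef_pos: [0.4573, -0.0326, 0.2994]
tool_rot: [0.078, 0.726, -0.076, 0.679]
ft_force: [0.2, -0.9, -0.4]
grip_width: -0.0
```

```bash
python3 - <<'E'
from h import *
wshot('w3')
p=np.load("w3.npz")["p"][:,:,::-1];cv2.imwrite("pics/w3c.png",cv2.resize(p,(800,600),interpolation=cv2.INTER_CUBIC))
E
```

```text
3.0333 [ 0.4573 -0.0326  0.2994] [-0.0517 -0.0267  0.2994] [ 0.1733 -0.9459 -0.3789]
```

View pics/w3c.png

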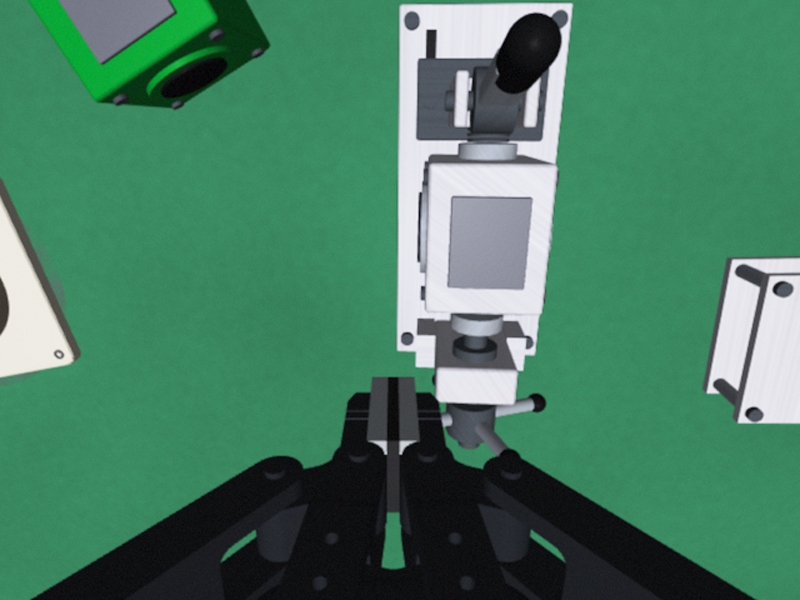

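```bash
python3 - <<'E'
from h import *
p=np.load("w3.npz")["p"][50:350,310:470,::-1];cv2.imwrite("pics/w3d.png",cv2.resize(p[50:110],(800,300),interpolation=cv2.INTER_CUBIC))
E
```

```text
(no output)
```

View pics/w3d.png

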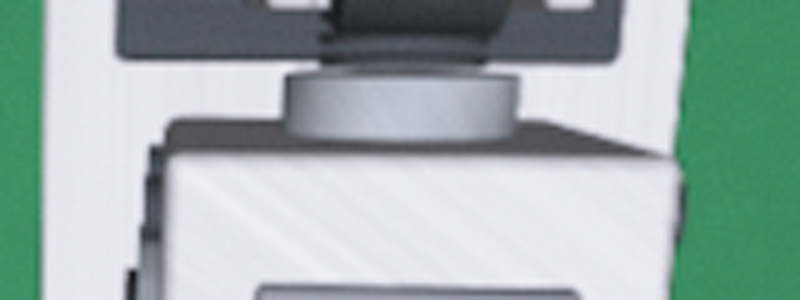

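```bash
python3 - <<'E'
from h import *
f=lambda x,y:(x/5+310-.4,y/5+100-.4)
for n,p,z in [("pad face top rim",(400,143),.105),("pad sides",(285,130),.085),("pad sides",(516,130),.085),("hTop",(400,154),.122),("hTop L",(170,153),.122),("hTopR",(670,160),.122),("hbot",(200,120),.012),("padback",(400,73),.105)]:
    print(n,fx(wz("w3",f(*p),z)))
for p in [(437,315),(548,315),(453,330),(503,330)]: pass
S=.8
for n,p,z in [("hR",(487,308),.122),("screw face",(477,318),.105),("plate",(400*1.,4),.012),("plate",(573,4),.012),("plate",(398,350),.012)]:
    print(n,fx(wz("w3",(p[0]*S,p[1]*S),z)))
E
```

```text
pad face top rim [-0.0033  0.0385  0.105 ]
pad sides [-0.0206  0.0393  0.085 ]
pad sides [0.0185 0.0395 0.085 ]
hTop [-0.0051  0.0379  0.122 ]
hTop L [-0.0404  0.0378  0.122 ]
hTopR [0.0357 0.0372 0.122 ]
hbot [-0.0339  0.0373  0.012 ]
padback [-0.0039  0.0493  0.105 ]
hR [ 0.0008 -0.057   0.122 ]
screw face [-0.0035 -0.0709  0.105 ]
plate [-0.0651  0.1469  0.012 ]
plate [0.0637 0.1453 0.012 ]
plate [-0.0654 -0.1413  0.012 ]
```

Call:
{"name": "step_arm", "arguments": {"series": [{"x": 0,"y": -3,"z": -2,"twist": 0,"jaw": 0},{"x": 0,"y": -6,"z": -4,"twist": 0,"jaw": 0},{"x": 0.1,"y": -9,"z": -6,"twist": 0,"jaw": 0},{"x": 0.1,"y": -12,"z": -9,"twist": 0,"jaw": 0},{"x": 0.1,"y": -14.1,"z": -11,"twist": 0,"jaw": 0},{"x": 0.1,"y": -14.1,"z": -11,"twist": 0,"jaw": 0},{"x": 0.1,"y": -14.1,"z": -11,"twist": 0,"jaw": 0}]}}

```text
clock: 3.67
eef_pos: [0.4569, -0.1743, 0.1882]
tool_rot: [0.082, 0.727, -0.079, 0.677]
ft_force: [-0.0, -0.6, 0.3]
grip_width: 0.0
```

```bash
python3 - <<'E'
from h import *
wshot('w4')
p,d=bot.camera("scene");cv2.imwrite("pics/s4.png",cv2.resize(p[170:300,240:400,::-1],(640,520),interpolation=cv2.INTER_CUBIC))
M=Ro.from_quat(bot.get_obs()["tool_rot"]).as_matrix();print(M[:,0],M[:,2])
E
```

```text
3.6667 [ 0.4569 -0.1743  0.1882] [-0.0212 -0.165   0.1882] [-0.0261 -0.6241  0.3166]
[-0.0646  0.0109 -0.9978] [ 0.9727 -0.2225 -0.0655]
```

View pics/s4.png

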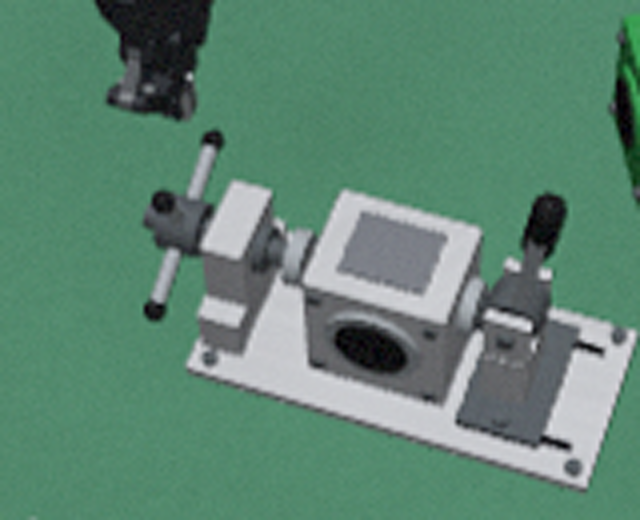

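View pics/w4.png

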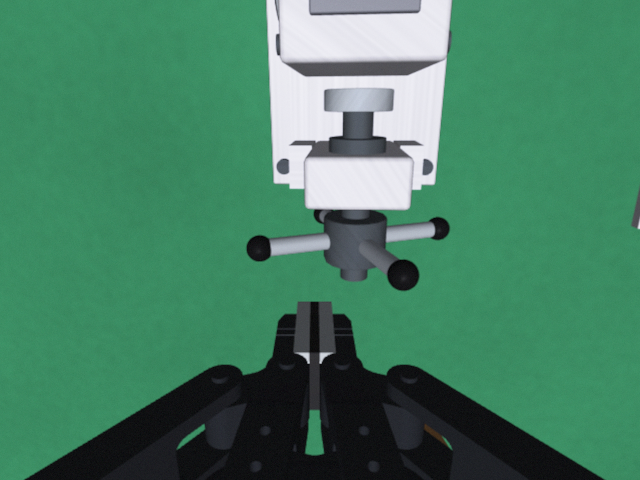

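```bash
python3 - <<'E'
from h import *
c=bot.camera_info("scene")
for P in [bot.get_obs()["eef_pos"],np.array([.4778,-.178,.085])]:
    q=c["R"]@P+c["t"];u=c["camera_matrix"]@q/q[2];print((u[0]-240)*4,(u[1]-170)*4)
E
```

```text
178.6206675665744 108.5837983215846
181.01783790920354 225.4555579316974
```

Call:
{"name": "step_arm", "arguments": {"series": [{"x": 0,"y": 0,"z": -3.5,"twist": 0,"jaw": 0},{"x": 0,"y": 0,"z": -7.5,"twist": 0,"jaw": 0},{"x": 0,"y": 0,"z": -7.5,"twist": 0,"jaw": 0},{"x": 1,"y": -0.2,"z": -7.5,"twist": 0,"jaw": 0},{"x": 2,"y": -0.4,"z": -7.5,"twist": 0,"jaw": 0},{"x": 3,"y": -0.6,"z": -7.5,"twist": 0,"jaw": 0},{"x": 3.9,"y": -0.8,"z": -7.5,"twist": 0,"jaw": 0},{"x": 3.9,"y": -0.8,"z": -7.5,"twist": 0,"jaw": 0},{"x": 3.9,"y": -0.8,"z": -7.5,"twist": 0,"jaw": 0}]}}

```text
clock: 4.52
eef_pos: [0.4991, -0.1809, 0.1178]
tool_rot: [0.08, 0.724, -0.078, 0.68]
ft_force: [-1.8, 0.8, 3.1]
grip_width: 0.0004
```

```bash
python3 - <<'E'
from h import *
wshot('w5')
E
```

```text
4.5167 [ 0.4991 -0.1809  0.1178] [ 0.0214 -0.1622  0.1178] [-1.7923  0.8191  3.1174]
```

View pics/w5.png

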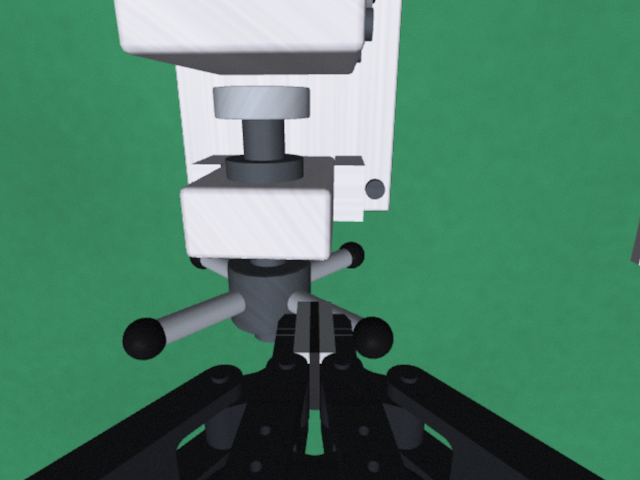

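```bash
cat >> h.py <<'E'
def wplane(name,uv,fy):
    f=np.load(name+".npz");R=Ro.from_quat(f["q"]).as_matrix()
    o=R@f["M"][:3,3]+f["e"];d=R@f["M"][:3,:3]@np.linalg.inv(f["K"])@np.array([uv[0],uv[1],1.])
    s=(fy-(o[:2]-C)@ey)/(d[:2]@ey);return fx(o+d*s)
def nutang(name,uv,fy=-.164):
    a=wplane(name,uv,fy);print(a,"ang",np.degrees(np.arctan2(a[0],a[2]-.085)),"r",np.hypot(a[0],a[2]-.085))
E
python3 -c "
from h import *
nutang('w5',(144,338));nutang('w5',(373,338));nutang('w5',(351,256))
nutang('w4',(403,276));nutang('w4',(259,248));nutang('w4',(438,228))"
```

```text
[-0.0442 -0.164   0.1301] ang -44.444474676171176 r 0.063147585360933
[ 0.0452 -0.164   0.125 ] ang 48.50401933053127 r 0.060336061663030884
[ 0.0388 -0.164   0.0378] ang 140.54422225853406 r 0.06106838840832674
[ 0.0214 -0.164   0.142 ] ang 20.590451468612862 r 0.060906051119892154
[-0.0606 -0.164   0.1047] ang -72.02493586064506 r 0.06367425648200689
[ 0.0573 -0.164   0.0584] ang 114.8925903601432 r 0.06311927904931149
```

Call:
{"name": "step_arm", "arguments": {"series": [{"x": -0.2,"y": 0,"z": 3,"twist": 0,"jaw": 0},{"x": -0.4,"y": 0,"z": 5,"twist": 0,"jaw": 0},{"x": -3,"y": 0.6,"z": 5.5,"twist": 0,"jaw": 0},{"x": -6,"y": 1.2,"z": 5.5,"twist": 0,"jaw": 0},{"x": -9,"y": 1.8,"z": 5.5,"twist": 0,"jaw": 0},{"x": -9,"y": 1.8,"z": 5.5,"twist": 0,"jaw": 0},{"x": -9,"y": 1.8,"z": 5.5,"twist": 0,"jaw": 0},{"x": -9,"y": 1.8,"z": 2.5,"twist": 0,"jaw": 0},{"x": -9,"y": 1.8,"z": -0.5,"twist": 0,"jaw": 0},{"x": -9,"y": 1.8,"z": -0.5,"twist": 0,"jaw": 0}]}}

```text
clock: 5.4
eef_pos: [0.4071, -0.162, 0.1092]
tool_rot: [0.081, 0.726, -0.077, 0.678]
ft_force: [-0.8, 1.2, -0.1]
grip_width: -0.0003
```

```bash
python3 -c "
from h import *
wshot('w6')"
```

```text
5.4 [ 0.4071 -0.162   0.1092] [-0.0725 -0.1639  0.1092] [-0.8182  1.1734 -0.056 ]
```

View pics/w6.png

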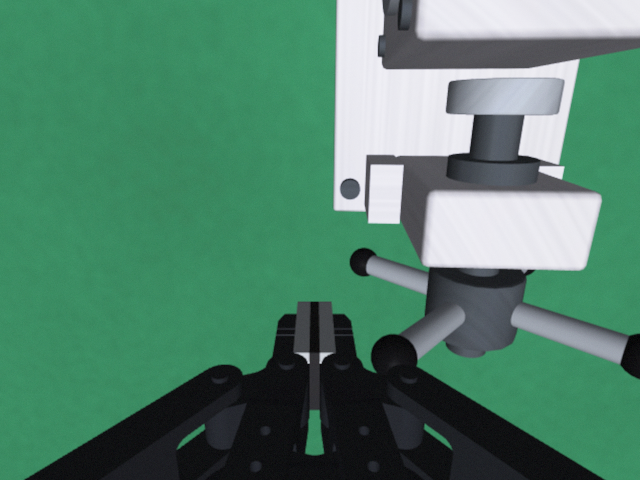

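The fingertips (315,305) are on the robot side of the raised spoke's ball (394,355). Pushing it over.

Call:
{"name": "step_arm", "arguments": {"series": [{"x": 1.5,"y": -0.3,"z": 0.2,"twist": 0,"jaw": 0},{"x": 3,"y": -0.7,"z": 0.2,"twist": 0,"jaw": 0},{"x": 4.5,"y": -1.0,"z": 0.2,"twist": 0,"jaw": 0},{"x": 6,"y": -1.3,"z": 0.1,"twist": 0,"jaw": 0},{"x": 7.5,"y": -1.7,"z": 0,"twist": 0,"jaw": 0},{"x": 9.1,"y": -2.0,"z": 0,"twist": 0,"jaw": 0},{"x": 9.1,"y": -2.0,"z": 0,"twist": 0,"jaw": 0},{"x": 9.1,"y": -2.0,"z": 0,"twist": 0,"jaw": 0}]}}

```text
clock: 6.12
eef_pos: [0.501, -0.1829, 0.1129]
tool_rot: [0.08, 0.725, -0.077, 0.68]
ft_force: [0.6, 0.0, 1.2]
grip_width: -0.0001
```

```bash
python3 -c "
from h import *
wshot('w7')"
```

```text
6.1167 [ 0.501  -0.1829  0.1129] [ 0.0237 -0.1638  0.1129] [0.5593 0.0333 1.1673]
```

View pics/w7.png

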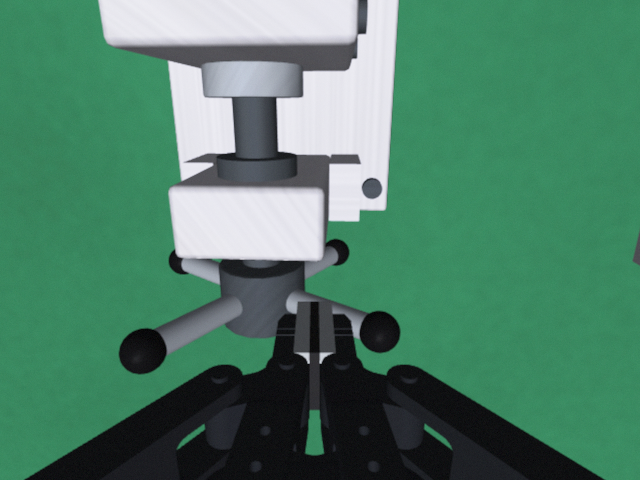

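```bash
python3 -c "
from h import *
nutang('w7',(143,351));nutang('w7',(380,331));nutang('w7',(337,252))
print(wz('w7',(255,97),.105), fx(wz('w7',(252,64),.105)),fx(wz('w7',(230,45),.122)))"
```

```text
[-0.037  -0.164   0.1358] ang -36.054740702014634 r 0.06278952039079212
[ 0.0504 -0.164   0.1173] ang 57.36374651135832 r 0.059839669135989544
[ 0.0327 -0.164   0.0306] ang 149.0094196930757 r 0.06347069386631722
[ 0.4994 -0.0934  0.105 ] [ 0.0021 -0.0659  0.105 ] [-0.0009 -0.0619  0.122 ]
```

Call:
{"name": "step_arm", "arguments": {"series": [{"x": -0.3,"y": 0,"z": 3,"twist": 0,"jaw": 0},{"x": -0.6,"y": 0,"z": 6,"twist": 0,"jaw": 0},{"x": -3,"y": 0.6,"z": 6,"twist": 0,"jaw": 0},{"x": -6,"y": 1.2,"z": 6,"twist": 0,"jaw": 0},{"x": -8.5,"y": 1.8,"z": 6,"twist": 0,"jaw": 0},{"x": -8.5,"y": 1.8,"z": 6,"twist": 0,"jaw": 0},{"x": -8.5,"y": 1.8,"z": 6,"twist": 0,"jaw": 0},{"x": -8.5,"y": 1.8,"z": 3,"twist": 0,"jaw": 0},{"x": -8.5,"y": 1.8,"z": 0,"twist": 0,"jaw": 0},{"x": -8.5,"y": 1.8,"z": 0,"twist": 0,"jaw": 0}]}}

```text
clock: 7.0
eef_pos: [0.4132, -0.1638, 0.1089]
tool_rot: [0.081, 0.727, -0.077, 0.678]
ft_force: [-1.5, -0.0, -0.1]
grip_width: 0.0002
```

```bash
python3 -c "
from h import *
wshot('w8')"
```

```text
7.0 [ 0.4132 -0.1638  0.1089] [-0.0662 -0.1643  0.1089] [-1.4554 -0.0462 -0.0711]
```

View pics/w8.png

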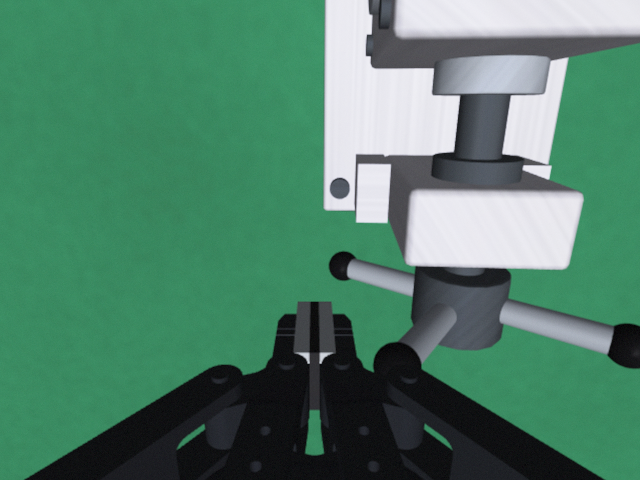

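Call:
{"name": "step_arm", "arguments": {"series": [{"x": 1.3,"y": -0.3,"z": 0.2,"twist": 0,"jaw": 0},{"x": 2.6,"y": -0.6,"z": 0.2,"twist": 0,"jaw": 0},{"x": 3.8,"y": -0.8,"z": 0.2,"twist": 0,"jaw": 0},{"x": 4.8,"y": -1.1,"z": 0.2,"twist": 0,"jaw": 0},{"x": 5.4,"y": -1.2,"z": 0.2,"twist": 0,"jaw": 0},{"x": 5.4,"y": -1.2,"z": 0.2,"twist": 0,"jaw": 0},{"x": 5.4,"y": -1.2,"z": 0.2,"twist": 0,"jaw": 0}]}}

```text
clock: 7.63
eef_pos: [0.4691, -0.1765, 0.1138]
tool_rot: [0.08, 0.726, -0.077, 0.679]
ft_force: [-0.1, 0.8, 0.2]
grip_width: -0.0001
```

Call:
{"name": "step_arm", "arguments": {"series": [{"x": -0.5,"y": 0.1,"z": 0,"twist": 0,"jaw": 0},{"x": -1,"y": 0.2,"z": 3,"twist": 0,"jaw": 0},{"x": -2,"y": 0.5,"z": 7,"twist": 0,"jaw": 0},{"x": -3.5,"y": 1,"z": 11,"twist": 0,"jaw": 0},{"x": -4.5,"y": 3,"z": 13,"twist": 0,"jaw": 0},{"x": -4.5,"y": 5,"z": 13,"twist": 0,"jaw": 0},{"x": -4.5,"y": 5,"z": 13,"twist": 0,"jaw": 0},{"x": -4.5,"y": 5,"z": 13,"twist": 0,"jaw": 0}]}}

```text
clock: 8.3
eef_pos: [0.4241, -0.1261, 0.2446]
tool_rot: [0.08, 0.725, -0.077, 0.68]
ft_force: [-0.4, -0.1, -0.6]
grip_width: -0.0002
```

```bash
python3 -c "
from h import *
wshot('w9')"
```

```text
8.3 [ 0.4241 -0.1261  0.2446] [-0.0637 -0.1251  0.2446] [-0.3617 -0.0933 -0.555 ]
```

View pics/w9.png

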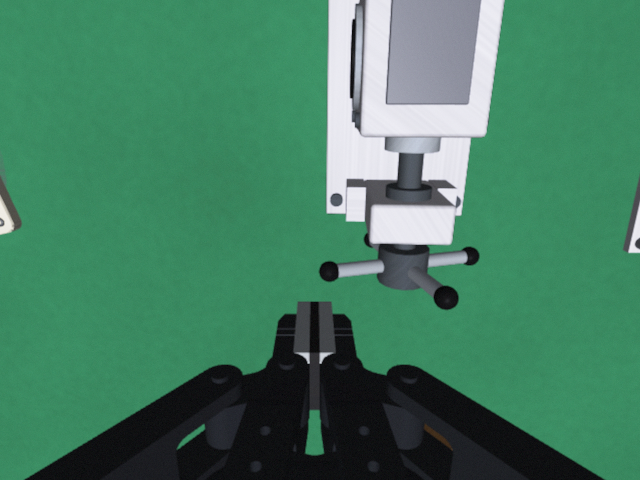

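```bash
python3 -c "
from h import *
nutang('w9',(329,271));nutang('w9',(446,298));nutang('w9',(470,256))
print(fx(wz('w9',(425,137),.122)),fx(wz('w9',(413,153),.105)),fx(wz('w9',(343,213),.012)),fx(wz('w9',(329,213),.012)))"
```

```text
[-0.0609 -0.164   0.1024] ang -74.07335795682073 r 0.06333897884117412
[ 0.0186 -0.164   0.1427] ang 17.874914254509154 r 0.06065156729260424
[ 0.0581 -0.164   0.0632] ang 110.51658350116476 r 0.062065023242730284
[-0.0003 -0.061   0.122 ] [-0.004 -0.073  0.105] [-0.0501 -0.1418  0.012 ] [-0.0637 -0.142   0.012 ]
```

Call:
{"name": "step_arm", "arguments": {"series": [{"x": 1.3,"y": 3.5,"z": 2,"twist": 0,"jaw": 0},{"x": 2.6,"y": 7,"z": 4,"twist": 0,"jaw": 0},{"x": 3.3,"y": 9.3,"z": 5.5,"twist": 0,"jaw": 0},{"x": 3.3,"y": 9.3,"z": 5.5,"twist": 0,"jaw": 0},{"x": 3.3,"y": 9.3,"z": 5.5,"twist": 0,"jaw": 0}]}}

```text
clock: 8.77
eef_pos: [0.4577, -0.0332, 0.2986]
tool_rot: [0.079, 0.725, -0.076, 0.68]
ft_force: [0.5, -0.6, 0.3]
grip_width: 0.0001
```

```bash
python3 -c "
from h import *
wshot('w10')
p=np.load('w10.npz')['p'][100:330,310:470,::-1];cv2.imwrite('pics/w10c.png',cv2.resize(p[:60],(800,300),interpolation=cv2.INTER_CUBIC))
cv2.imwrite('pics/w10d.png',cv2.resize(p[110:190],(800,400),interpolation=cv2.INTER_CUBIC))"
```

```text
8.7667 [ 0.4577 -0.0332  0.2986] [-0.0512 -0.0271  0.2986] [ 0.4655 -0.6402  0.3124]
```

View pics/w10c.png

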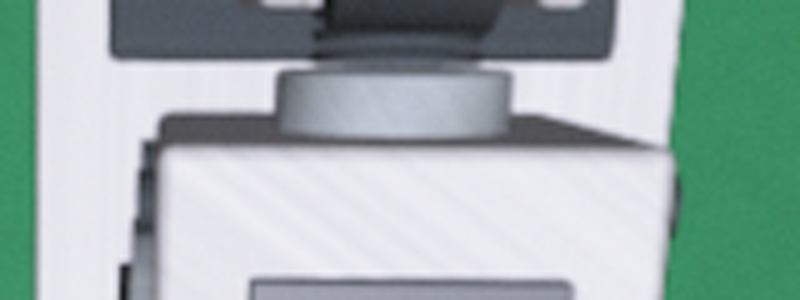

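View pics/w10.png

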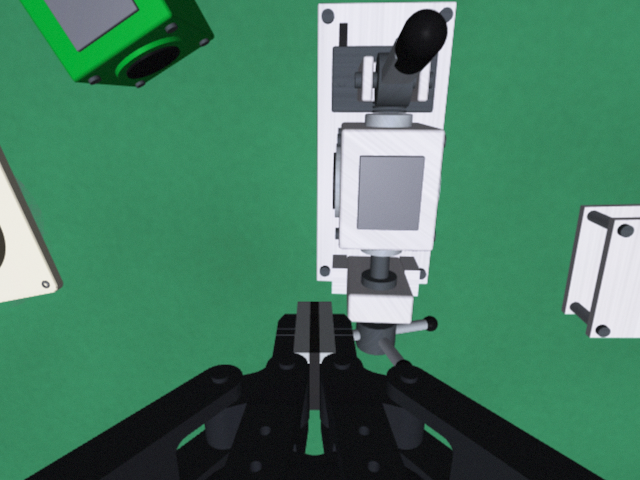

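```bash
python3 - <<'E'
from h import *
f=lambda x,y:(x/5+310-.4,y/5+100-.4)
for n,p,z in [("pad face top rim",(395,138),.105),("pad sides",(278,126),.085),("pad sides",(511,126),.085),("hTop L",(165,145),.122),("hTopR",(660,151),.122),("hbot",(195,116),.012)]:
    print(n,fx(wz("w10",f(*p),z)))
# grey profiles along column through pad centre, and beside the pad
for w,cols in [("w3",(390,393)),("w10",(388,391))]:
    g=cv2.cvtColor(np.load(w+".npz")["p"],cv2.COLOR_RGB2GRAY).astype(int)
    print(w,g[110:136,cols[0]:cols[1]].mean(1).astype(int)); print("  side",g[110:136,346:352].mean(1).astype(int))
E
```

```text
pad face top rim [-0.0032  0.0388  0.105 ]
pad sides [-0.0209  0.0396  0.085 ]
pad sides [0.0185 0.0397 0.085 ]
hTop L [-0.0402  0.0387  0.122 ]
hTopR [0.0349 0.0381 0.122 ]
hbot [-0.0338  0.0377  0.012 ]
w3 [ 69  67  86  96  89 139 192 194 194 196 197 197 198 197 195 196 197 176
 118  84 109 170 205 219 230 234]
  side [ 84  71 174 229 229 229 229 229 229 229 229 229 217 156  82  84  84  84
  85  84 126 182 211 227 234 235]
w10 [ 68  82 101  98 114 169 193 194 196 196 195 198 196 196 195 198 195 152
  92 144 193 212 227 233 235 236]
  side [ 82  88 181 229 229 229 229 229 229 229 229 219 159  83  83  84  83  83
 100 160 202 218 230 235 236 236]
```

View pics/w10d.png

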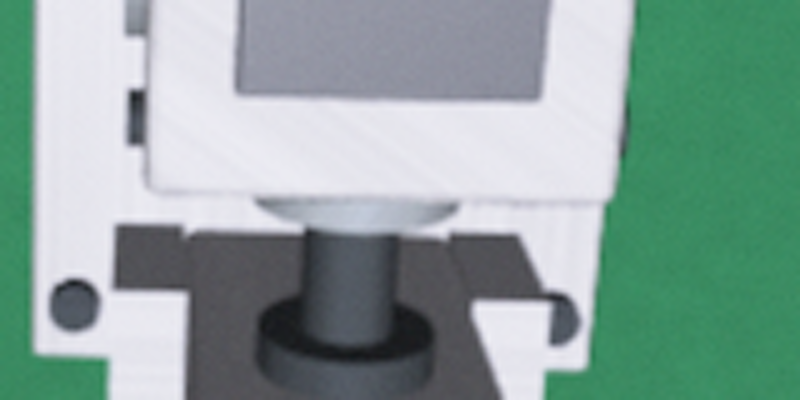

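```bash
python3 - <<'E'
from h import *
p=np.load('w10.npz')['p'][0:130,310:470,::-1];cv2.imwrite('pics/w10e.png',cv2.resize(p,(800,650)[:2],interpolation=cv2.INTER_CUBIC)[:600])
print(fx(tri(S(585,160),T(150,145))[0]))
for u in [(358,80),(367,80),(425,80)]:print(fx(wz('w10',u,.1)))
print(fx(wz('w10',(425,30),.22)))
E
```

```text
[0.0002 0.0868 0.2217]
[-0.0288  0.0745  0.1   ]
[-0.0218  0.0745  0.1   ]
[0.0235 0.0743 0.1   ]
[-0.0015  0.0914  0.22  ]
```

View pics/w10e.png

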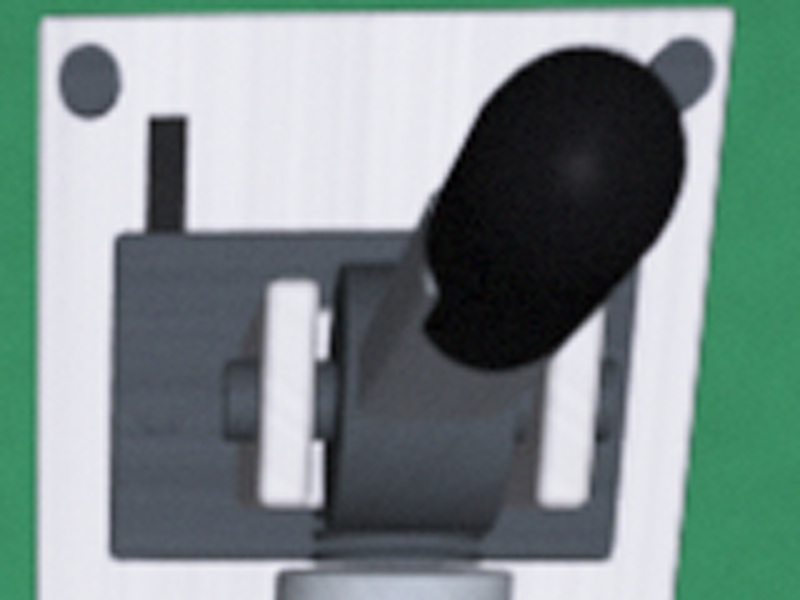

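Call:
{"name": "step_arm", "arguments": {"series": [{"x": 3,"y": 1.7,"z": 0,"twist": 0,"jaw": 0},{"x": 6,"y": 3.5,"z": -2,"twist": 0,"jaw": 0},{"x": 6,"y": 3.5,"z": -5,"twist": 0,"jaw": 0},{"x": 6,"y": 3.5,"z": -8,"twist": 0,"jaw": 0},{"x": 6,"y": 3.5,"z": -9.8,"twist": 0,"jaw": 0},{"x": 6,"y": 3.5,"z": -9.8,"twist": 0,"jaw": 0},{"x": 6,"y": 3.5,"z": -9.8,"twist": 0,"jaw": 0}]}}

```text
clock: 9.4
eef_pos: [0.5153, -0.0003, 0.1981]
tool_rot: [0.08, 0.728, -0.078, 0.677]
ft_force: [-0.1, 0.6, 0.1]
grip_width: -0.0002
```

```bash
python3 - <<'E'
from h import *
wshot('w11')
p,d=bot.camera("scene");cv2.imwrite("pics/s11.png",cv2.resize(p[150:300,240:420,::-1],(720,600),interpolation=cv2.INTER_CUBIC))
e=bot.get_obs()["eef_pos"];fe=fx(e)
for a in [(.0726,.2),(.0911,.196),(.1109,.189),(.128,.177),(.1417,.163),(.15,.15),(.157,.137),(.1624,.118),(.165,.112)]:
    d=np.array([0,a[0]])-fe[:2];w=ex*d[0]+ey*d[1];print(np.round(100*np.r_[w,a[1]-e[2]],1))
E
```

```text
9.4 [ 0.5153 -0.0003  0.1981] [-0.0022  0.0176  0.1981] [-0.1368  0.5902  0.1382]
[ 1.2  5.3 -0.1]
[ 1.6  7.1 -0.5]
[ 2.   9.  -1.2]
[ 2.4 10.7 -2.4]
[ 2.7 12.  -3.8]
[ 2.9 12.8 -5.1]
[ 3.  13.5 -6.4]
[ 3.2 14.  -8.3]
[ 3.2 14.3 -8.9]
```

View pics/s11.png

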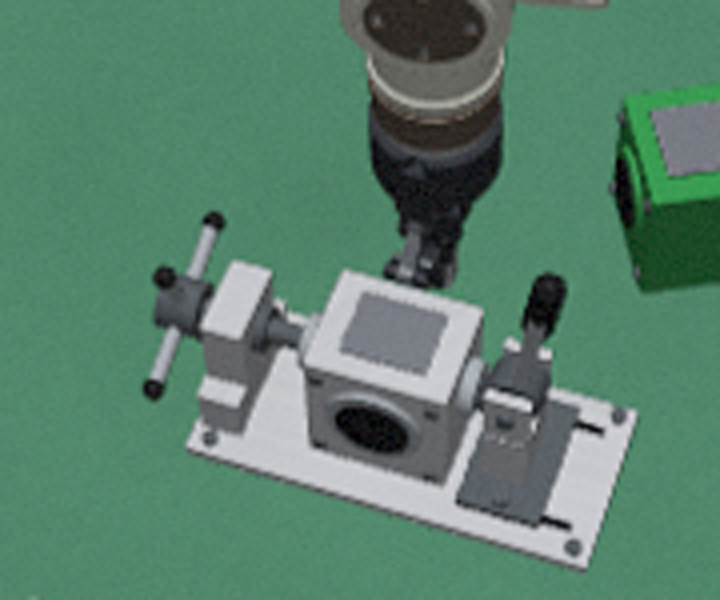

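View pics/w11.png

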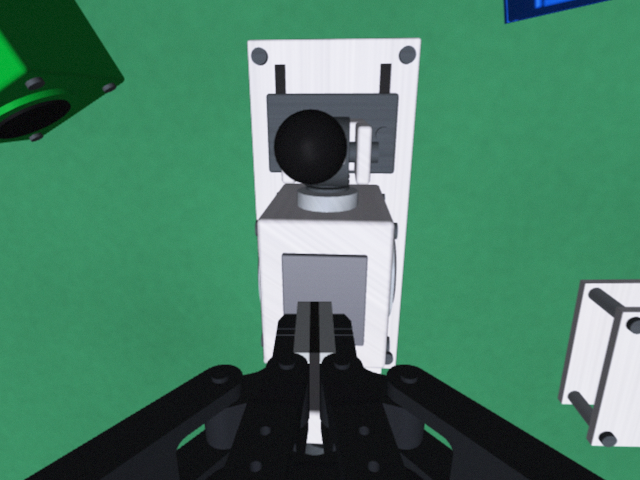

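Call:
{"name": "step_arm", "arguments": {"series": [{"x": 0.4,"y": 2.7,"z": 0,"twist": 0,"jaw": 0},{"x": 1.0,"y": 5.3,"z": 0,"twist": 0,"jaw": 0},{"x": 1.4,"y": 7.1,"z": -0.5,"twist": 0,"jaw": 0},{"x": 1.8,"y": 9,"z": -1.2,"twist": 0,"jaw": 0},{"x": 2.2,"y": 10.7,"z": -2.4,"twist": 0,"jaw": 0},{"x": 2.5,"y": 12,"z": -3.8,"twist": 0,"jaw": 0},{"x": 2.5,"y": 12,"z": -3.8,"twist": 0,"jaw": 0}]}}

```text
clock: 10.08
eef_pos: [0.5428, 0.1219, 0.1626]
tool_rot: [0.079, 0.725, -0.076, 0.68]
ft_force: [-0.5, -0.9, -0.8]
grip_width: 0.0002
```

```bash
python3 - <<'E'
from h import *
wshot('w12')
e=bot.get_obs()["eef_pos"];fe=fx(e)
for a in [(.1417,.163),(.15,.15),(.157,.137),(.1624,.118),(.165,.112)]:
    d=np.array([-.001,a[0]])-fe[:2];w=ex*d[0]+ey*d[1];print(np.round(100*np.r_[w,a[1]-e[2]],1))
E
```

```text
10.0833 [0.5428 0.1219 0.1626] [-0.002   0.1428  0.1626] [-0.5296 -0.8726 -0.8461]
[ 0.1 -0.  -0. ]
[ 0.3  0.8 -1.3]
[ 0.4  1.5 -2.6]
[ 0.5  2.  -4.5]
[ 0.6  2.3 -5.1]
```

View pics/w12.png

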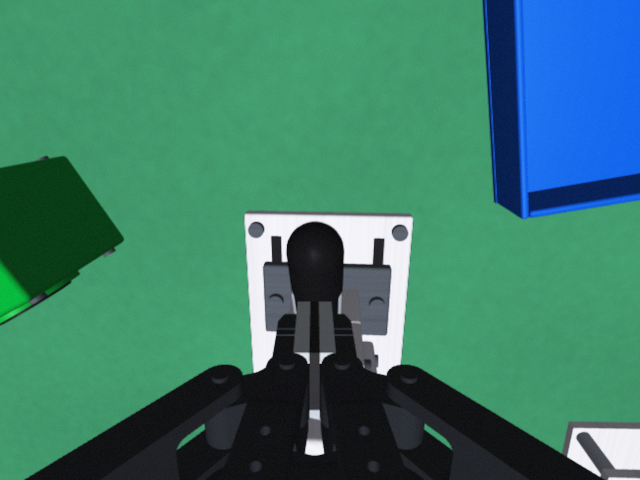

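The lever is swinging out ahead of the finger, with the grip at (315,255). I'll press on down.

Call:
{"name": "step_arm", "arguments": {"series": [{"x": 0.3,"y": 0.8,"z": -1.3,"twist": 0,"jaw": 0},{"x": 0.4,"y": 1.5,"z": -2.6,"twist": 0,"jaw": 0},{"x": 0.5,"y": 2.0,"z": -3.8,"twist": 0,"jaw": 0},{"x": 0.5,"y": 2.3,"z": -4.8,"twist": 0,"jaw": 0},{"x": 0.5,"y": 2.3,"z": -5.3,"twist": 0,"jaw": 0},{"x": 0.5,"y": 2.3,"z": -5.3,"twist": 0,"jaw": 0},{"x": 0.5,"y": 2.3,"z": -5.3,"twist": 0,"jaw": 0}]}}

```text
clock: 10.72
eef_pos: [0.5495, 0.143, 0.117]
tool_rot: [0.08, 0.723, -0.077, 0.682]
ft_force: [-7.6, -4.0, 28.7]
grip_width: 0.0003
```

```bash
python3 - <<'E'
from h import *
wshot('w13')
E
```

```text
10.7167 [0.5495 0.143  0.117 ] [-0.0001  0.1648  0.117 ] [-7.5892 -3.9695 28.7293]
```

View pics/w13.png

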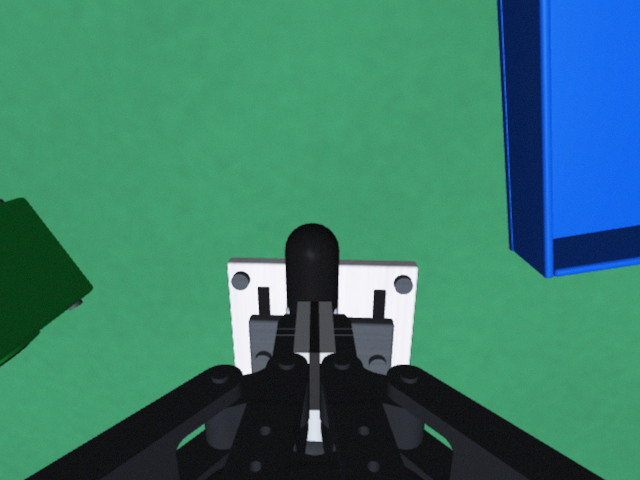

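The wrist reads 29 N at TCP height 0.117, which matches the lever lying on its stop. I'll lift off and check.

Call:
{"name": "step_arm", "arguments": {"series": [{"x": 0,"y": 0,"z": 2,"twist": 0,"jaw": 0},{"x": 0,"y": 0,"z": 5,"twist": 0,"jaw": 0},{"x": 0,"y": 0,"z": 9,"twist": 0,"jaw": 0},{"x": -2,"y": -2,"z": 13,"twist": 0,"jaw": 0},{"x": -5,"y": -5,"z": 16,"twist": 0,"jaw": 0},{"x": -8,"y": -9,"z": 18,"twist": 0,"jaw": 0},{"x": -8.5,"y": -13,"z": 18,"twist": 0,"jaw": 0},{"x": -8.5,"y": -16,"z": 18,"twist": 0,"jaw": 0},{"x": -8.5,"y": -16,"z": 18,"twist": 0,"jaw": 0},{"x": -8.5,"y": -16,"z": 18,"twist": 0,"jaw": 0}]}}

```text
clock: 11.6
eef_pos: [0.4642, -0.0199, 0.2981]
tool_rot: [0.083, 0.722, -0.079, 0.683]
ft_force: [0.5, 0.5, 0.3]
grip_width: 0.0002
```

```bash
python3 - <<'E'
from h import *
wshot('w14')
p,d=bot.camera("scene");cv2.imwrite("pics/s14.png",p[:,:,::-1]);cv2.imwrite("pics/s14c.png",cv2.resize(p[150:300,240:420,::-1],(720,600),interpolation=cv2.INTER_CUBIC))
E
```

```text
11.6 [ 0.4642 -0.0199  0.2981] [-0.0478 -0.0127  0.2981] [0.5031 0.4647 0.2823]
```

View pics/s14c.png

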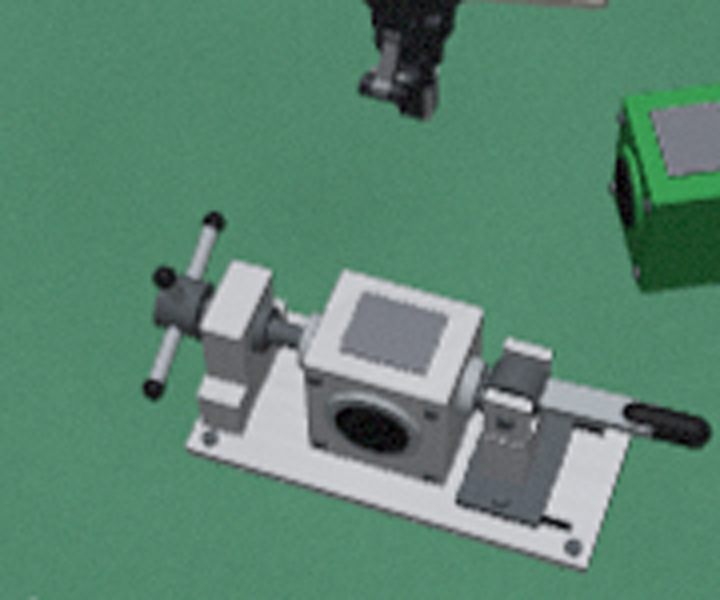

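View pics/w14.png

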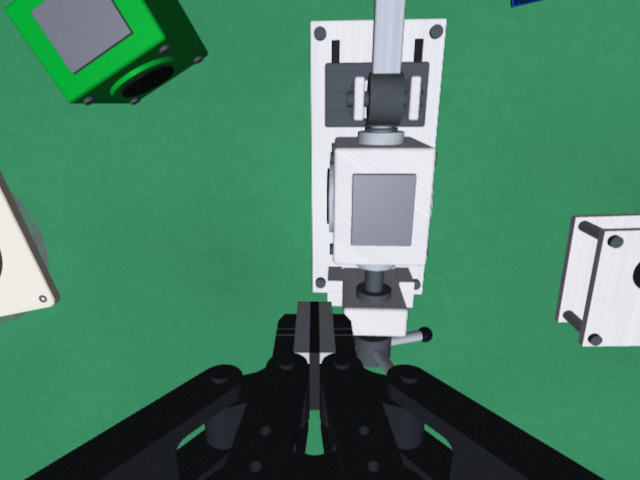

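View pics/s14.png

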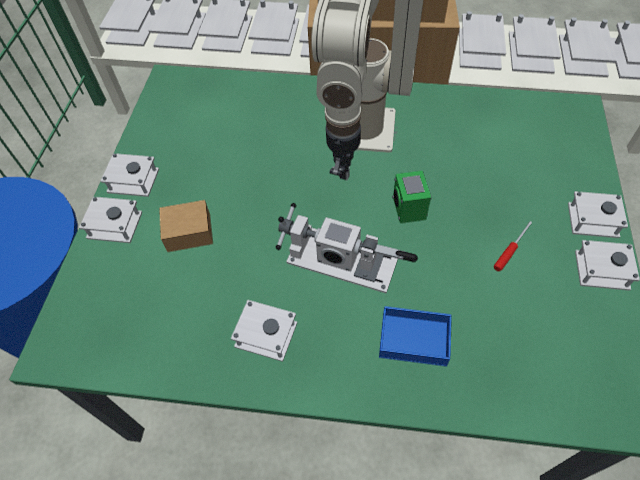

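```bash
python3 - <<'E'
from h import *
def edge(w,c,r0,r1,th,rise):
    g=cv2.cvtColor(np.load(w+".npz")["p"],cv2.COLOR_RGB2GRAY).astype(float)[r0:r1,c-2:c+3].mean(1)
    print(w,c,r0,g.astype(int))
edge("w14",342,132,152,0,1);edge("w14",380,124,152,0,1)
for n,p,z in [("hTop",(342,146.2),.122),("plateN",(313,291.5),.012),("plateF",(313,20),.012)]: print(n,fx(wz("w14",p,z)))
for n,p,z in [("hTop",(346,128.6),.122),("plateN",(319,280.5),.012),("plateF",(320,3.5),.012)]: print("w10",n,fx(wz("w10",p,z)))
E
```

```text
w14 342 132 [230 231 230 230 202 124  84  84  85  85  85  85  86  85  85 113 172 208
 221 232]
w14 380 124 [ 54  81 146 169 122  85 112 130 126 164 195 196 196 196 198 198 198 198
 201 200 184 133  85 115 173 207 222 232]
hTop [-0.0348  0.0401  0.122 ]
plateN [-0.0657 -0.1408  0.012 ]
plateF [-0.0629  0.1475  0.012 ]
w10 hTop [-0.0376  0.0387  0.122 ]
w10 plateN [-0.0637 -0.1418  0.012 ]
w10 plateF [-0.0638  0.1461  0.012 ]
```

```bash
python3 -c "
from workcell import bot
print(bot.job_done())"
```

```text
the job is handed in; nothing more can be done
None
```

The housing is clamped in the fixture with the cam lever down, and I handed the job in at about 11.7 s; no verdict was reported.

- **Nut:** I turned it about 177° in three pushes on the spokes with the lever still up, which is about 11.8 mm of screw travel. The images had given a total gap of about 11 mm. Close views then showed the housing shifted about 0.8 mm onto the clamp pad, with both pads touching to within roughly 1 mm.
- **Lever:** I pushed it over and down until it met its stop. The wrist read 29 N there, with the finger at the height expected for a fully lowered lever.
- **Last checks:** The final pictures show the lever lying nearly level, the housing upright and unmoved to within about 1 mm, and the arm clear of everything. The tray, plate stack, screwdriver, carton and green look-alike appear where they started.
- **Not measured:** The clamp force can't be read directly. From the pad positions I expect about 20 to 23 N.
- **What disagreed:**
  - Before I touched it, the raised lever appeared to lean about 0.1 rad outward, not 0.1 rad toward the housing as described. That would put it near 0.2 rad, still below the 0.5 limit.
  - An early twist ran the last joint to its limit and left the tool tilted about 4° for the rest of the job, with no visible effect.

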